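# Probe the slanted sample tube and present the probe tip for reading

### The job

Take the collared probe from its cradle, push it gently into the open slanted sample tube until its collar stops on the tube's rim, then draw it fully out again. Finish while still holding it: keep the probe level and still in the gripper, its tip over the middle of the square reading card and about 10 cm above it, touching nothing else. Leave the other things on the bench where they stand.

Things in the scene. Friction and masses are not known exactly. Their poses are not given: they have to be found in the camera images.
- probe_handle (a point): Centre of the probe's white plastic handle, the place to grip it; handle 100 mm long (along x), 12 mm wide (y), 16 mm high (z). The probe lies level, this point 55 mm above the bench. Axes: x runs along the probe from tip to handle (the tip lies to -x), y across the width, z up. Below and beside it is free down to the cradle's 8 mm base plate; a post holds the handle only 36 to 48 mm behind here.
- probe: The whole probe, one rigid straight piece of about 60 g: white handle, then a round steel collar 28 mm in diameter and 5 mm thick, then a steel rod 7 mm in diameter with a round end. Its origin and axes are those of point probe_handle.
- probe_collar (a point): Centre of the collar's front face (the face that stops on the tube's rim), on the probe's centre line, 55 mm in front of the handle's centre. Same axes as the probe.
- probe_tip (a point): The very end of the rod, 90 mm in front of the collar's front face and 145 mm in front of the handle's centre. Same axes as the probe.
- cradle: Fixed dark steel rest for the probe. Origin on the bench; the handle's centre starts at x = 100 mm, z = 55 mm, tip to -x. Base plate 200 x 50 x 8 mm centred at x = 55 mm; two open-topped slotted posts 30 mm wide, 61 mm high, at x = -20 mm (under the rod) and x = 142 mm (under the handle's rear). Lift the probe straight up out of it.
- tube: The open grey sample tube, fixed in its stand. Origin at the centre of its mouth, level with the rim; z points out of the mouth along the axis, 35 degrees above level, so the probe enters along -z, pointing 35 degrees down. The mouth faces away from the robot, towards the stand's +x. Bore 13 mm wide, 105 mm deep, widening to 19 mm over the last 12 mm; rim 23 mm across, tube 17 mm.
- stand: White fixed stand of the open tube: base plate 140 x 70 x 8 mm, two upright cheeks up to 69 mm high. Origin at the middle of its underside; the tube's mouth is at x = 50 mm, z = 110 mm of this frame.
- capped_stand: A fixed stand of the same shape whose tube is closed by a round cap (32 mm wide, 22 mm long): not the one to probe. Origin at the middle of its underside.
- card: Fixed square reading card: 90 x 90 mm, 4 mm thick, white with a dark border. Origin at the middle of its underside.
- card_centre (a point): Centre of the card's upper face, 4 mm above the bench.
- bur_stand: Bystander: round stand of burs, 90 mm in diameter, 70 mm high, loose. Origin at the middle of its underside.
- jar: Bystander: small amber jar, 56 mm in diameter, 65 mm high, loose. Origin at the middle of its underside.
- spray: Bystander: white bottle, 60 mm in diameter, 160 mm high, loose. Origin at the middle of its underside.
Mind the look-alikes: they are no part of the job. Leave any pink or yellow look-alike of the probe alone. There is more than one size of the card; the one meant has the size given above.

How it is judged:
On the way, in this order (a step that is already met when the one before it is completed fails the run):
1. the probe is in the open tube with its collar stopped on the rim (z of probe_collar in the frame of tube between -0.004 and 0.003 m and z of probe_tip in the frame of tube below -0.08 m and distance between probe_collar and tube below 0.009 m and angle between the x axis of probe and the z axis of tube, either way round below 0.14 rad and contact force between probe and the fingers above 0.5 N), for 0.2 s.
2. the probe is drawn fully out of the tube, still held (distance between probe_tip and tube above 0.015 m and z of probe_tip in the frame of tube above 0.01 m and contact force between probe and the fingers above 1 N), for 0.2 s.
At the end, for the whole second after the job is handed in: The probe is held in the gripper's fingers and touches nothing else; it is level within 8 degrees and at rest; its tip is within 25 mm of the card's centre seen from above and 60 to 150 mm above the card (horizontal distance between probe_tip and card_centre below 0.025 m and height (world z) of probe_tip between 0.064 and 0.154 m and angle between probe's own x axis and vertical between 1.4312 and 1.7104 rad and linear speed of probe below 0.02 m/s and angular speed of probe below 0.15 rad/s and contact force between probe and the fingers above 1 N and contact force between probe and stand below 0.05 N and contact force between probe and capped_stand below 0.05 N and contact force between probe and cradle below 0.05 N and contact force between probe and card below 0.05 N and contact force between probe and bur_stand below 0.05 N and contact force between probe and jar below 0.05 N and contact force between probe and spray below 0.05 N); the arm keeps its last pose, push and grip.
It fails at once if the probe is rammed against a stand, its tube or the card with more than 40 N (contact force between probe and stand above 40 N or contact force between probe and capped_stand above 40 N or contact force between probe and card above 40 N).
It fails at once if a bystander is pushed more than 25 mm or tipped (distance of any of bur_stand, jar, spray from where it was at the start of the episode above 0.025 m or angle between any of bur_stand, jar, spray's own z axis and vertical above 0.4 rad).
It also fails if it takes over 61 s, if anything falls off the work surface, if the arm or the gripper's body presses on something with over 40 N, if the wrist force passes 120 N, or if a joint passes its speed limit or range.

### The arm

A 6-joint arm with a two-finger parallel gripper is mounted at the origin on the work surface. World frame = base frame: x ahead of the robot, y to its left, z up, the work surface at z = 0. Lengths are in m, angles in rad, forces in N, time in s.
With the tool pointing down it reaches from about 0.35 to 0.725 m from the base axis. Payload 4.3 kg.
Tool frame: the origin (TCP) lies on the centre line of the jaws, within the pads' length; the fingertips stand 19 mm ahead of it and the grasp point (between the pads) is the TCP (arm.tips_ahead is the distance from the TCP to the fingertips, in m); z points along the fingers, y is the line along which they close (so a half turn about z gives the same grasp; the last joint's range is limited). The gripper opens to 85 mm and grips with 20 to 120 N. Pads are 22 mm wide; open, the fingers measure 114 mm over their backs; the gripper's body (76 mm by 85 mm) begins 54 mm behind the grasp point. The pads swing forward as they close: fully open they stand 13 mm farther back than shut.
Start: joints at [1.009, 0.377, 0.081, 1.274, 0, 1.46], TCP at [0.251, 0.517, 0.25] pointing down, gripper open.
Joint ranges: [-2.72, 2.72], [-0.84, 1.66], [-1.02, 1.22], [-1.77, 2.12], [-1.37, 1.28], [-3.14, 3.14]. Speed limits (rad/s): [2.57, 2.57, 3.14, 3.14, 3.14, 3.14].

### API

Orientations are given as a rotation vector (axis times angle).
In Python, from plant import arm gives the robot as it stands.
- The arm moves only by the tool play_rows, never from a script. Its arguments are lists of equal length, an entry for each row: "fingers": the finger opening in mm, from 0 to 85.4; "delta_pos": the shift along the tool's x, y, z in mm, a list of three; "turn": the turn about the tool's z in degrees. A call has 1 to 8 rows; each row shifts and turns the commanded pose from where the row before left it, along the tool's axes as they then stand; what a row does not reach is not made up. A row lasts 1/12 s, in which the tool goes at most 41.7 mm and 7.16 degrees, less where a joint would pass 70% of its speed; a pose out of reach is approached as far as the arm can. A call is refused whole if a number of a shift passes 41.7 or a number of a turn 7.16, either way. A call with a gripper value outside its range is refused whole. The fingers move at their own pace and stop on an object; the grip force is fixed at half the most. Time passes only in rows, so rows that do not move let the fingers close. It gives the time, the measured TCP pose, the force, the opening and the grip force at its end, in the units of the state.
- arm.get_obs(): the state, without advancing time (a new reading comes with each control period).
- arm.get_image(name): name is "scene" or "side" or "wrist"; returns the picture (384x512x3 uint8, blue, green, red); there is no depth.
- arm.camera_info(name): a dict with "fx", "fy", "cx", "cy" (pixels), "eye" and "attitude" of the camera in the world; the wrist camera has in their place "tool_from_camera" (4x4, takes a point from camera to tool coordinates, whose origin is the TCP and whose axes are the flange's). Camera axes: x right, y down, z forward; pixel columns grow to the right and rows downward; lengths in m; the calibration is good to about 2 mm. A picture is of the moment at which its call begins: read the wrist's pose just before it. camera_info takes no time and is no camera call.
- arm.job_done(): hands the job in; it is judged then, once.
The state is a dict: "time_s": time; "joints": joint angles; "qvel": joint speeds; "joint_efforts": joint torques, N m; "tool_pos": TCP position; "eef_rot": TCP orientation; "ft_force": force on the tool from outside, world axes, zero at the start; "torque": the same for the moment, N m; "finger_gap": finger opening in m; "gripper_force": force on a finger pad.
Only numpy, scipy, OpenCV 4.12 (cv2) and the standard library are available. Lean on these libraries where they do the work, as an engineer would, in place of code of your own. Each camera call takes 0.05 s, during which the arm holds its last target. There are 200 camera calls.

## Working session

There is one attempt and no reset: what is moved stays moved. The work goes in short steps, Python scripts to look and compute and a tool call to move; the robot and the scene stay as the last step left them, time stands still between calls to the robot, and variables do not carry over. Pictures are saved under pics/ and viewed, at most 10 in all, crops included, and the job is handed in when it is done.

Besides the shell and the picture viewer there is one more tool, called after ">>>" by a JSON object that holds its "op" and its "data". play_rows: Moves the arm, as the interface text tells. Its arguments: {"type":"object","properties":{"fingers":{"type":"array"},"delta_pos":{"type":"array"},"turn":{"type":"array"}},"required":["fingers","delta_pos","turn"]}

```bash
ls; mkdir -p pics; python3 - <<'E'
from plant import arm
import cv2,json
for n in("scene","side","wrist"):
    cv2.imwrite(f"pics/{n}0.png",arm.get_image(n)); print(n,arm.camera_info(n))
print(arm.get_obs())
E
```

```text
pics
scene {'fx': 490.5084045741809, 'fy': 490.5084045741809, 'cx': 259.385000671278, 'cy': 198.9861088331166, 'eye': array([1.25929652, 0.97263579, 1.33686405]), 'attitude': array([-0.89474132, -2.57020851,  1.02721243])}
side {'fx': 348.1756777977203, 'fy': 348.1756777977203, 'cx': 250.55246224628002, 'cy': 192.6739452983031, 'eye': array([ 0.47689279, -0.70534601,  1.02065972]), 'attitude': array([-2.459599  ,  0.07363051, -0.02631588])}
wrist {'fx': 272.13742877257926, 'fy': 272.13742877257926, 'cx': 258.9438953113825, 'cy': 186.1592136069864, 'tool_from_camera': array([[-3.14537449e-04, -9.61896602e-01, -2.73413292e-01,
         6.83650217e-02],
       [ 9.99999766e-01, -1.36476674e-04, -6.70270728e-04,
         1.61357807e-03],
       [ 6.07416599e-04, -2.73413439e-01,  9.61896420e-01,
        -1.23814475e-01],
       [ 0.00000000e+00,  0.00000000e+00,  0.00000000e+00,
         1.00000000e+00]])}
{'time_s': 0.15, 'joints': array([1.00869477e+00, 3.77940212e-01, 7.99389583e-02, 1.27438775e+00,
       5.62558405e-05, 1.46050048e+00]), 'qvel': array([ 0.00148778, -0.00342425,  0.00347301, -0.00095282,  0.00136222,
        0.00074693]), 'joint_efforts': array([ 3.61672219e-04, -4.64037251e+01,  2.70169991e+01,  1.39474860e-02,
       -1.00494374e-04, -5.52191551e-06]), 'tool_pos': array([0.25076913, 0.51692162, 0.2495522 ]), 'eef_rot': array([-7.03544217e-01, -3.06120725e+00,  2.33212716e-03]), 'ft_force': array([ 0.9427643 , -0.55403763, -0.37272701]), 'torque': array([0.00915126, 0.0277639 , 0.02860635]), 'gripper_force': 0.0, 'finger_gap': 0.08544582410940349}
```

View pics/scene0.png

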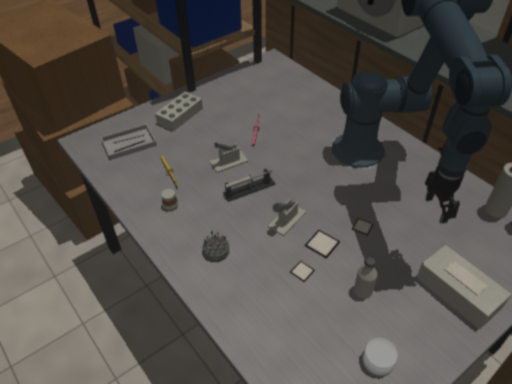

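View pics/side0.png

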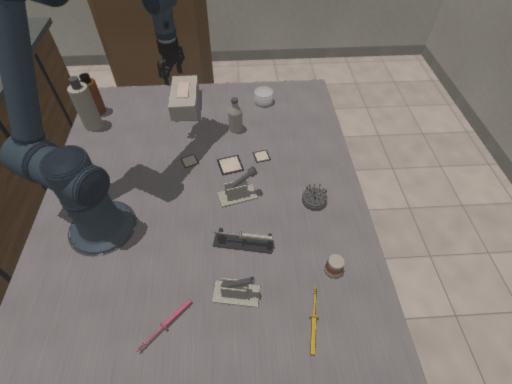

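```bash
cat > h.py <<'E'
import numpy as np,cv2
from scipy.spatial.transform import Rotation as R
from plant import arm
def cam(n,o=None):
    c=arm.camera_info(n)
    if n!="wrist": return c,R.from_rotvec(c["attitude"]).as_matrix(),np.array(c["eye"])
    T=c["tool_from_camera"]; A=R.from_rotvec(o["eef_rot"]).as_matrix()
    return c,A@T[:3,:3],A@T[:3,3]+o["tool_pos"]
def ray(n,uv,o=None):
    c,M,e=cam(n,o); d=M@[(uv[0]-c["cx"])/c["fx"],(uv[1]-c["cy"])/c["fy"],1]
    return e,d/np.linalg.norm(d)
def plane(n,uv,z,o=None):
    e,d=ray(n,uv,o); return e+d*(z-e[2])/d[2]
def tri(rays):
    A=sum(np.eye(3)-np.outer(d,d) for e,d in rays); b=sum((np.eye(3)-np.outer(d,d))@e for e,d in rays)
    p=np.linalg.solve(A,b); return p,[np.linalg.norm(np.cross(p-e,d)) for e,d in rays]
def proj(n,p,o=None):
    c,M,e=cam(n,o); q=M.T@(np.array(p)-e); return np.round([c["fx"]*q[0]/q[2]+c["cx"],c["fy"]*q[1]/q[2]+c["cy"]],1)
E
python3 - <<'E'
from h import *
for nm,uv,z in [("cradle",(243,241),.05),("standA",(238,195),0),("standB",(237,293),0),("cardA",(231,164),0),("cardB",(190,160),0),("cardC",(262,156),0),("spray",(236,130),0),("bur",(315,200),0),("jar",(335,270),0)]:
    print(nm,plane("side",uv,z).round(3))
im=cv2.imread("pics/side0.png"); s=cv2.imread("pics/scene0.png")
a=cv2.resize(im[140:310,200:285],None,fx=3.5,fy=3.5,interpolation=3)
b=cv2.resize(s[130:265,200:350],None,fx=3.3,fy=3.3,interpolation=3)
H=max(a.shape[0],b.shape[0]); 
pad=lambda x:cv2.copyMakeBorder(x,0,H-x.shape[0],0,0,0)
cv2.imwrite("pics/c1.png",cv2.hconcat([pad(a),pad(b)]))
print(a.shape,b.shape, R.from_rotvec(arm.get_obs()["eef_rot"]).as_matrix().round(3))
E
```

```text
cradle [ 0.488 -0.119  0.05 ]
standA [0.479 0.112 0.   ]
standB [ 0.462 -0.271  0.   ]
cardA [0.457 0.274 0.   ]
cardB [0.29  0.307 0.   ]
cardC [0.585 0.312 0.   ]
spray [0.484 0.48  0.   ]
bur [0.763 0.071 0.   ]
jar [ 0.777 -0.214  0.   ]
(595, 298, 3) (446, 495, 3) [[-0.9    0.437 -0.001]
 [ 0.437  0.9   -0.001]
 [ 0.    -0.002 -1.   ]]
```

View pics/c1.png

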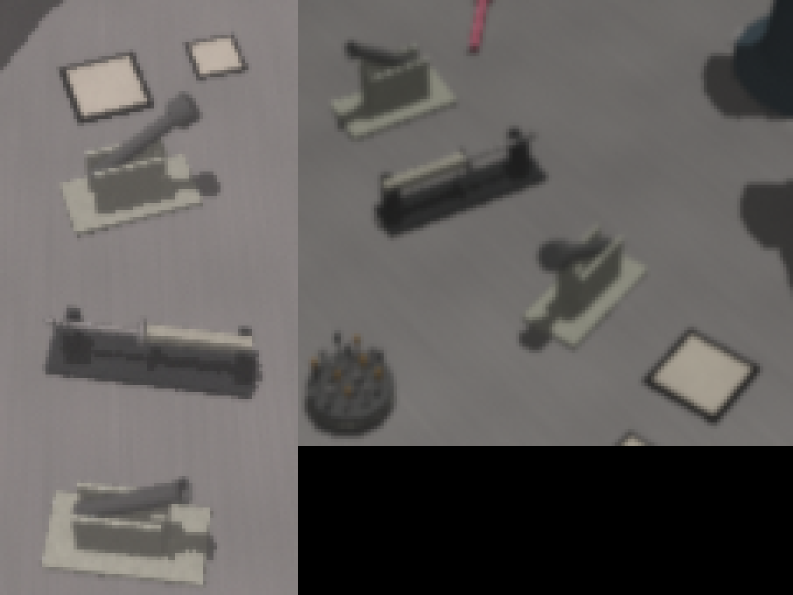

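Scene shows: the probe in the dark cradle at side (243,241)/scene (248,184). Look-alikes are the pink one at side (165,325) and the yellow one at (313,322). The uncapped tube is the stand at side (237,290)/scene (229,155). The capped one, with the fat cylinder end, is at side (238,187)/scene (287,215). The 90 mm card candidate is at side (231,164), with smaller ones at (190,160) and (262,156). I choose the white-handled probe, the stand at side (237,290) and the largest card.

```bash
python3 - <<'E'
from h import *
P={"tip":((214.3,232),(271.8,170.9)),"rear":((271.7,236.6),(225.8,185.5)),"mouth":((252.3,280),(215.2,143.9))}
for k,(a,b) in P.items():
    p,r=tri([ray("side",a),ray("scene",b)]); print(k,p.round(4),np.round(r,4))
    if k!="mouth": print(plane("side",a,.055).round(4),plane("scene",b,.055).round(4))
# card corners in both images
for n in("side","scene"):
    im=cv2.imread(f"pics/{n}0.png"); m=cv2.inRange(im,(140,150,160),(255,255,255)) if n=="side" else cv2.inRange(im,(120,130,140),(255,255,255))
    for c in cv2.findContours(m,0,2)[0]:
        if 40<cv2.contourArea(c)<800:
            (u,v),_,_=cv2.minAreaRect(c); q=plane(n,(u,v),.004); w=cv2.contourArea(c)
            bx=np.array([plane(n,x,.004)[:2] for x in cv2.boxPoints(cv2.minAreaRect(c))]); print(n,(round(u),round(v)),w,q.round(3),np.linalg.norm(np.diff(bx,axis=0),axis=1).round(3))
E
```

```text
tip [ 0.3935 -0.078   0.0499] [0.0019 0.0019]
[ 0.3956 -0.0823  0.055 ] [ 0.3947 -0.0737  0.055 ]
rear [ 0.5803 -0.1144  0.0608] [0.0005 0.0005]
[ 0.5813 -0.111   0.055 ] [ 0.5767 -0.1193  0.055 ]
mouth [ 0.5069 -0.2827  0.1101] [0.0005 0.0005]
side (236, 293) 258.5 [ 0.457 -0.273  0.004] [0.066 0.142 0.065]
side (336, 261) 140.0 [ 0.786 -0.182  0.004] [0.045 0.048 0.044]
side (500, 272) 415.0 [ 1.298 -0.255  0.004] [0.069 0.149 0.064]
side (225, 200) 65.0 [0.43  0.089 0.004] [0.047 0.081 0.046]
side (503, 179) 167.0 [1.51  0.127 0.004] [0.036 0.16  0.033]
side (230, 164) 209.5 [0.452 0.271 0.004] [0.078 0.074 0.075]
side (261, 155) 78.5 [0.582 0.312 0.004] [0.052 0.047 0.051]
side (482, 148) 144.5 [1.51  0.302 0.004] [0.033 0.189 0.03 ]
side (264, 92) 126.5 [0.628 0.752 0.004] [0.085 0.075 0.082]
side (444, 92) 66.0 [1.511 0.695 0.004] [0.028 0.181 0.025]
side (182, 91) 699.0 [0.229 0.78  0.004] [0.266 0.139 0.262]
side (102, 76) 346.0 [-0.195  0.936  0.004] [0.144 0.188 0.135]
side (78, 71) 101.5 [-0.327  0.995  0.004] [0.103 0.087 0.1  ]
scene (139, 377) 106.5 [1.176 0.303 0.004] [0.023 0.059 0.023]
scene (485, 372) 212.5 [0.413 0.891 0.004] [0.1   0.028 0.099]
scene (381, 352) 650.5 [0.595 0.671 0.004] [0.088 0.084 0.084]
scene (104, 330) 175.5 [1.189 0.106 0.004] [0.104 0.041 0.103]
scene (89, 309) 121.0 [1.194 0.013 0.004] [0.062 0.052 0.061]
scene (79, 285) 289.0 [ 1.182 -0.091  0.004] [0.039 0.143 0.037]
scene (302, 271) 142.0 [0.583 0.315 0.004] [0.048 0.047 0.047]
scene (47, 244) 84.5 [ 1.198 -0.319  0.004] [0.057 0.05  0.056]
scene (322, 243) 299.5 [0.453 0.272 0.004] [0.072 0.079 0.071]
scene (13, 226) 694.0 [ 1.262 -0.475  0.004] [0.216 0.098 0.213]
```

>>> {"op": "play_rows", "data": {"fingers": [85,85,85,85,85,85,85,85], "delta_pos": [[-15,-12,0],[-29,-24,0],[-29,-24,0],[-29,-24,0],[-29,-24,0],[-29,-24,0],[-29,-24,0],[-29,-24,0]], "turn": [0,0,0,0,0,0,0,0]}}

```text
time_s: 0.82
tool_pos: [0.3687, 0.2585, 0.2502]
eef_rot: [-0.703, -3.062, 0.0]
ft_force: [1.1, -0.7, -0.2]
finger_gap: 0.0847
gripper_force: 0.0
```

>>> {"op": "play_rows", "data": {"fingers": [85,85,85,85,85,85,85,85], "delta_pos": [[-29,-24,0],[-29,-24,0],[-29,-24,0],[-29,-24,0],[-29,-24,0],[-29,-24,0],[-29,-24,0],[-29,-24,0]], "turn": [0,0,0,0,0,0,0,0]}}

```text
time_s: 1.48
tool_pos: [0.4937, -0.0157, 0.2501]
eef_rot: [-0.704, -3.061, -0.0]
ft_force: [1.4, 1.4, -0.3]
finger_gap: 0.0849
gripper_force: 0.0
```

>>> {"op": "play_rows", "data": {"fingers": [85,85,85,85,85,85], "delta_pos": [[-29,-24,0],[-29,-24,0],[-10,-8,0],[0,0,0],[0,0,0],[0,0,0]], "turn": [0,0,-5,-5,-5,0]}}

```text
time_s: 1.98
tool_pos: [0.53, -0.0944, 0.2498]
eef_rot: [-0.297, -3.126, -0.001]
ft_force: [-0.1, -0.2, 0.1]
finger_gap: 0.0851
gripper_force: 0.0
```

```bash
python3 - <<'E'
from h import *
o=arm.get_obs(); im=arm.get_image("wrist"); cv2.imwrite("pics/w1.png",im); np.save("o1.npy",o,allow_pickle=True)
print(o["time_s"],o["tool_pos"],R.from_rotvec(o["eef_rot"]).as_matrix().round(3),o["joints"].round(2))
for k,p in dict(tip=(.394,-.078,.055),c=(.531,-.105,.055),mouth=(.507,-.283,.11)).items(): print(k,proj("wrist",p,o))
E
```

```text
1.9833 [ 0.53004367 -0.09437454  0.24976253] [[-0.982  0.189 -0.001]
 [ 0.189  0.982  0.   ]
 [ 0.001  0.    -1.   ]] [-0.29  0.3  -0.03  1.24  0.   -0.1 ]
tip [248.8  41.5]
c [249.4 170.6]
mouth [ 70.7 192.1]
```

View pics/w1.png

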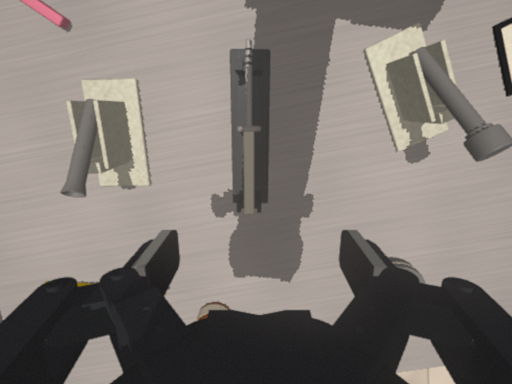

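```bash
python3 - <<'E'
from h import *
o=np.load("o1.npy",allow_pickle=True).item()
im=cv2.imread("pics/w1.png")
for k,uv,z in [("tip",(248.8,41),.058),("collar",(249.5,128),.055),("front",(249.5,131),.063),("rear",(249.5,212),.063)]: print(k,plane("wrist",uv,z,o).round(4))
for r in (140,160,180,200): # handle edges
    print(r,im[r,236:264].mean(1).round().astype(int))
c=cv2.resize(im[80:210,55:160],None,fx=4.5,fy=4.5,interpolation=3); cv2.imwrite("pics/c2.png",c)
E
```

```text
tip [ 0.3942 -0.0779  0.058 ]
collar [ 0.482 -0.095  0.055]
front [ 0.4848 -0.0953  0.063 ]
rear [ 0.5799 -0.1145  0.063 ]
140 [ 90  89  90  91  90  90  91 104 116 120 119 119 120 119 120 121 118 104
  76  60  58  58  59  59  60  60  56  59]
160 [ 88  90  89  87  89  88  88  94 109 118 119 119 118 119 119 119 118 101
  76  58  59  57  60  58  58  59  58  59]
180 [ 86  85  86  86  87  79  68  74 103 118 119 118 118 118 118 120 116 101
  76  60  57  60  59  59  59  59  59  57]
200 [ 60  60  57  59  58  57  62  73 103 117 119 118 117 117 119 119 117 101
  74  60  56  55  55  55  55  57  57  57]
```

View pics/c2.png

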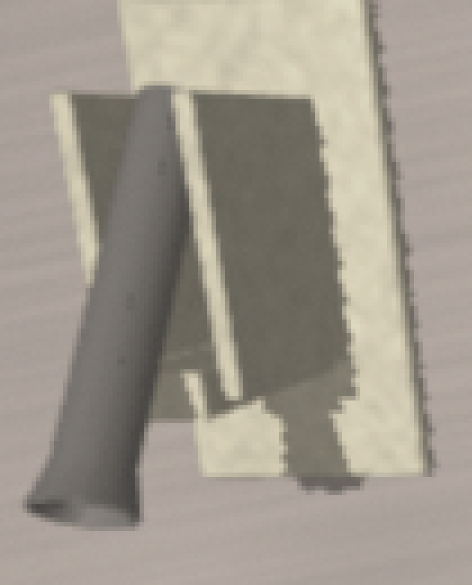

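```bash
python3 - <<'E'
from h import *
o=np.load("o1.npy",allow_pickle=True).item()
m=plane("wrist",(73.4,193.6),.11,o); print("mouth",m.round(4))
w=ray("wrist",(73.4,193.6),o)
print(tri([ray("side",(252.3,280)),ray("scene",(215.2,143.9)),w]))
a,b=plane("wrist",(137.2,80),.008,o),plane("wrist",(149.4,184.4),.008,o); d=b-a; print("edge",a.round(4),b.round(4),np.degrees(np.arctan2(d[1],d[0])))
# base plate corners via other edge: left-bottom (83? ) full px corners
a,b=plane("wrist",(84,80),.008,o),plane("wrist",(149.5,185),.008,o)
# probe axis & tube axis far end
print("d", a.round(4),b.round(4))
# tube lower-end centre line: project axis guess for yaw candidates
for yaw in (-8,-4,0,4,8,12,16):
    t=np.radians(yaw); q=m-np.array([np.cos(t)*np.cos(.611),np.sin(t)*np.cos(.611),np.sin(.611)])*.1; print(yaw,proj("wrist",q,o))
E
```

```text
mouth [ 0.5091 -0.2809  0.11  ]
(array([ 0.50770771, -0.28199104,  0.10996169]), [np.float64(0.0008818665380949241), np.float64(0.0012108092032409145), np.float64(0.0016445182042292218)])
edge [ 0.4    -0.2242  0.008 ] [ 0.5339 -0.2495  0.008 ] -10.711062884357796
d [ 0.3874 -0.2899  0.008 ] [ 0.5348 -0.2496  0.008 ]
-8 [ 89.6 109.8]
-4 [ 84.6 110.2]
0 [ 79.8 111. ]
4 [ 75.1 112.2]
8 [ 70.6 113.7]
12 [ 66.2 115.5]
16 [ 62.1 117.7]
```

>>> {"op": "play_rows", "data": {"fingers": [85,85,85,85,85,60,40,40], "delta_pos": [[-5,-10,20],[0,0,35],[0,0,35],[0,0,35],[0,0,20],[0,0,10],[0,0,0],[0,0,0]], "turn": [0,0,0,0,0,0,0,0]}}

```text
time_s: 2.7
tool_pos: [0.5334, -0.1045, 0.0958]
eef_rot: [0.299, 3.127, 0.0]
ft_force: [-1.2, 0.1, 0.9]
finger_gap: 0.0512
gripper_force: 0.0
```

```bash
python3 - <<'E'
from h import *
o=arm.get_obs(); im=arm.get_image("wrist"); cv2.imwrite("pics/w2.png",im); np.save("o2.npy",o,allow_pickle=True)
print(o["time_s"],o["tool_pos"],o["finger_gap"])
for r in (60,100,130,160): print(r,im[r,225:295].mean(1).round().astype(int))
for k,p in dict(tip=(.394,-.078,.055),front=(.484,-.0955,.063),c=(.533,-.1053,.063),rear=(.582,-.1149,.063)).items(): print(k,proj("wrist",p,o))
E
```

```text
2.7 [ 0.53342247 -0.1044549   0.09579353] 0.05119719326278237
60 [108 105 105 105 104 103 103 104 106 106 109 107 106 107 106 106 105 107
 106  90  69  65  66  82 102 109 111 113 117 120 118 111 109 108 107  97
  80  64  65  65  65  65  66  64  64  64  63  63  63  65  65  62  64  63
  64  65  65  62  63  64  62  61  64  62  61  83 103 112 112 113]
100 [105 105 103 102 103 104 104 103 103 104 105 104 106  98  93  94  82  71
  69  68  68  68  67  82 103 112 113 114 116 117 117 111 111 109 108  93
  74  65  65  64  64  64  66  65  64  63  63  64  67  64  64  62  64  64
  63  64  64  66  63  63  63  62  62  65  96 115 114 112 113 112]
130 [102 103 103 102 103 103 102 102 101 103 104  94  80  74  77  76  78  77
  77  77  80  78  78  86 103 110 112 114 115 117 115 112 112 111 107  93
  79  74  75  75  72  71  71  68  68  67  67  65  67  64  64  63  63  65
  64  67  65  64  62  65  63  61  66  95 112 112 112 111 113 111]
160 [ 98 102 103 103 102 101 100 100  87  73  69  72  72  70  71  70  72  68
  71 107 130 135 136 137 137 137 137 138 138 138 138 138 138 137 138 138
 136 133 130 105  71  64  65  65  64  63  65  67  65  65  63  62  66  66
  66  65  65  64  64  63  60  69  99 111 114 113 112 113 112 111]
tip [255.6 -42.6]
front [255.8 141.2]
c [255.5 222.1]
rear [255.6 290.9]
```

View pics/w2.png

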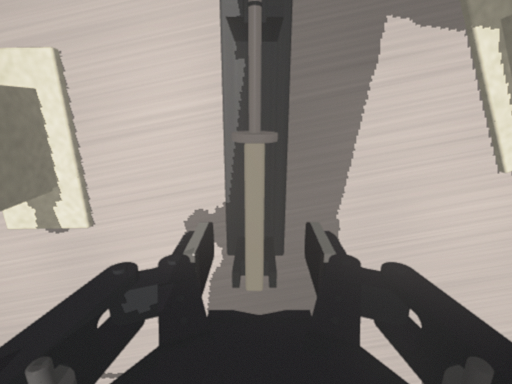

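>>> {"op": "play_rows", "data": {"fingers": [40,40,40,0,0,0,0,0], "delta_pos": [[0,-1,20],[0,0,15],[0,0,6],[0,0,0],[0,0,0],[0,0,0],[0,0,0],[0,0,0]], "turn": [0,0,0,0,0,0,0,0]}}

```text
time_s: 3.42
tool_pos: [0.5343, -0.1059, 0.0558]
eef_rot: [0.298, 3.125, -0.001]
ft_force: [-0.6, 0.5, 6.3]
finger_gap: 0.011
gripper_force: 59.3
```

>>> {"op": "play_rows", "data": {"fingers": [0,0,0,0,0,0,0,0], "delta_pos": [[0,0,0],[0,0,-10],[0,0,-20],[0,0,-30],[0,0,-30],[0,0,-10],[0,0,0],[0,0,0]], "turn": [0,0,0,0,0,0,0,0]}}

```text
time_s: 4.08
tool_pos: [0.5334, -0.1057, 0.1544]
eef_rot: [0.298, 3.126, -0.0]
ft_force: [-0.2, 0.2, -1.5]
finger_gap: 0.0108
gripper_force: 58.5
```

```bash
python3 - <<'E'
from h import *
o=arm.get_obs(); print(o["time_s"],o["tool_pos"],o["eef_rot"],o["finger_gap"],o["gripper_force"])
A=R.from_rotvec(o["eef_rot"]).as_matrix(); c=o["tool_pos"]; t=c+A@[.145,0,0]; print("tip",t,A.round(3))
im=arm.get_image("wrist"); s=arm.get_image("side"); cv2.imwrite("pics/w3.png",im);cv2.imwrite("pics/s3.png",s)
print(proj("wrist",c+A@[.055,0,0],o),proj("wrist",t,o),proj("wrist",c+A@[-.05,0,0],o))
print(proj("side",t),proj("side",c+A@[-.05,0,0]))
a=cv2.resize(s[160:310,190:310],(480,600),interpolation=3); cv2.imwrite("pics/c3.png",cv2.hconcat([a,cv2.copyMakeBorder(im[:, 100:410],0,216,0,0,0)]))
E
```

```text
4.0833 [ 0.5333602  -0.10571896  0.15442156] [ 2.97919899e-01  3.12624286e+00 -3.16383789e-04] 0.010829623524882743 58.50057542324066
tip [ 0.39097021 -0.07833173  0.15424752] [[-0.982  0.189  0.001]
 [ 0.189  0.982 -0.   ]
 [-0.001 -0.    -1.   ]]
[256.2 138.8] [ 255.4 -113.4] [256.8 329.4]
[210.2 213.4] [273.8 220.2]
```

View pics/c3.png

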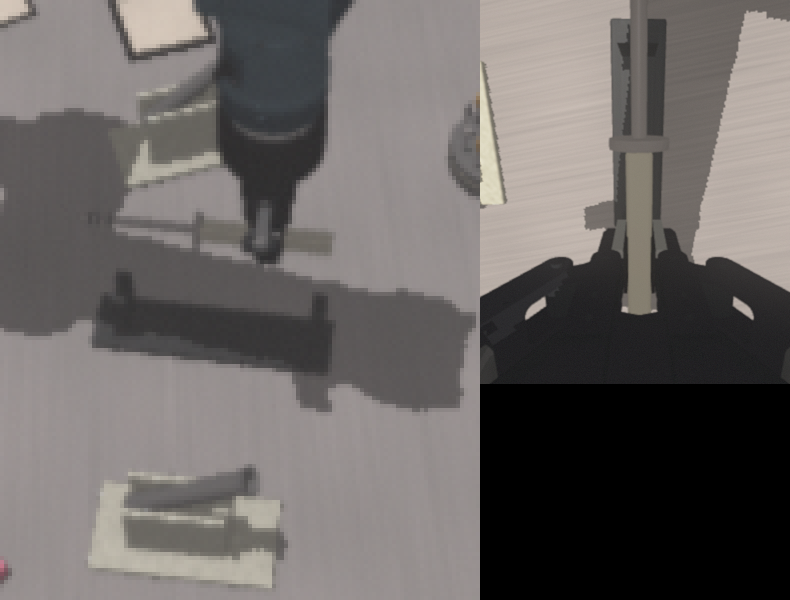

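The probe is held level, with its collar at wrist crop row ~143 as predicted. Next I go beside the tube mouth for one close look.

>>> {"op": "play_rows", "data": {"fingers": [0,0,0,0,0,0,0,0], "delta_pos": [[-3,-10,-5],[-6,-25,-5],[-6,-25,-5],[-6,-25,-5],[-6,-25,-5],[-3,-15,0],[0,-5,0],[0,0,0]], "turn": [0,0,0,0,0,0,0,0]}}

```text
time_s: 4.85
tool_pos: [0.5372, -0.2399, 0.1781]
eef_rot: [-0.301, -3.125, -0.002]
ft_force: [-0.2, 0.3, -0.9]
finger_gap: 0.0115
gripper_force: 58.6
```

```bash
python3 - <<'E'
from h import *
arm.get_image("wrist")
o=arm.get_obs(); im=arm.get_image("wrist"); cv2.imwrite("pics/w4.png",im); np.save("o4.npy",o,allow_pickle=True)
p=proj("wrist",(.508,-.2815,.11),o); print(o["tool_pos"],o["qvel"].round(3),p)
u,v=int(p[0]),int(p[1]); u0,v0=max(0,u-60),max(0,v-90); print(u0,v0)
cv2.imwrite("pics/c4.png",cv2.resize(im[v0:v0+130,u0:u0+120],None,fx=4.5,fy=4.5,interpolation=3))
E
```

```text
[ 0.53716605 -0.23857554  0.17818924] [ 0.026 -0.012 -0.013  0.002  0.004  0.001] [191.5 177. ]
131 87
```

View pics/c4.png

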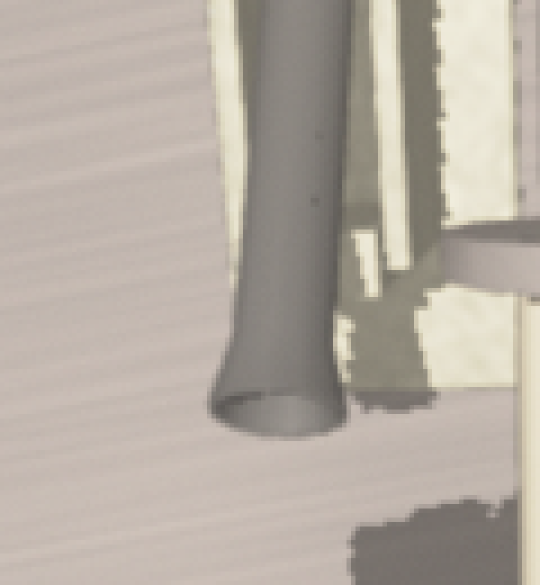

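```bash
python3 - <<'E'
from h import *
o1=np.load("o1.npy",allow_pickle=True).item();o=np.load("o4.npy",allow_pickle=True).item()
rs=[ray("wrist",(193,178.6),o),ray("wrist",(73.4,193.6),o1)]
print(plane("wrist",(193,178.6),.11,o).round(4),plane("wrist",(73.4,193.6),.11,o1).round(4),tri(rs)[0].round(4))
a=plane("wrist",(131+300/4.5,87),.11+.0,o)
for yaw in(-16,-13,-10,-7,-4):
    t=np.radians(yaw);M=plane("wrist",(193,178.6),.11,o); q=M-np.array([np.cos(t)*np.cos(.611),np.sin(t)*np.cos(.611),np.sin(.611)])*.09; print(yaw,proj("wrist",q,o))
o=arm.get_obs();A=R.from_rotvec(o["eef_rot"]).as_matrix(); M=np.array([.5085,-.2815,.11])
s=np.array([np.cos(np.radians(169.3)),np.sin(np.radians(169.3)),0]);z=np.array([0,0,1])
print(o["tool_pos"],o["time_s"])
for nm,p in dict(pre=M-.148*s+.0064*z, ent=M-.1357*s-.0022*z).items(): print(nm,p.round(4),np.hypot(*p[:2]).round(3),((A.T@(p-o["tool_pos"]))*1000).round(1))
E
```

```text
[ 0.5093 -0.2808  0.11  ] [ 0.5091 -0.2809  0.11  ] [ 0.5091 -0.2806  0.1105]
-16 [209.3  78.4]
-13 [204.7  78.1]
-10 [200.1  78.1]
-7 [195.5  78.3]
-4 [190.9  78.8]
[ 0.53725843 -0.23786433  0.17833026] 4.95
pre [ 0.6539 -0.309   0.1164] 0.723 [-128.1  -47.9   61.6]
ent [ 0.6418 -0.3067  0.1078] 0.711 [-115.8  -48.    70.2]
```

>>> {"op": "play_rows", "data": {"fingers": [0,0,0,0,0,0,0,0], "delta_pos": [[-10,-4,0],[-25,-10,0],[-25,-10,0],[-25,-10,0],[-25,-9.5,0],[-12,-4,0],[-4.5,0,0],[0,0,0]], "turn": [0,0,0,0,0,0,0,0]}}

```text
time_s: 5.62
tool_pos: [0.6538, -0.3079, 0.1782]
eef_rot: [-0.295, -3.127, -0.002]
ft_force: [0.6, 0.4, -0.7]
finger_gap: 0.0111
gripper_force: 58.6
```

>>> {"op": "play_rows", "data": {"fingers": [0,0,0,0,0,0,0], "delta_pos": [[0,0,15],[0,0,20],[0,0,15],[0,0,10],[0,0,4],[0,0,0],[0,0,0]], "turn": [0,0,0,0,0,0,0]}}

```text
time_s: 6.2
tool_pos: [0.6532, -0.3091, 0.1161]
eef_rot: [0.297, 3.127, -0.0]
ft_force: [0.5, -0.2, -0.5]
finger_gap: 0.0111
gripper_force: 58.6
```

```bash
cat > st.py <<'E'
from h import *
o=arm.get_obs();A=R.from_rotvec(o["eef_rot"]).as_matrix(); M=np.array([.509,-.281,.11])
print(round(o["time_s"],2),o["tool_pos"].round(4),"F",o["ft_force"].round(1),"T",o["torque"].round(2),"grip",round(o["finger_gap"],4),round(o["gripper_force"],1))
print("TCP rel mouth, tool mm (x=insertion,y,z down):",((A.T@(o["tool_pos"]-M))*1000).round(1),"toolx yaw",np.degrees(np.arctan2(A[1,0],A[0,0])).round(2),"tilt",A[:,2].round(3))
E
python3 st.py; python3 - <<'E'
from h import *
s=arm.get_image("side"); c=arm.get_image("scene"); cv2.imwrite("pics/s5.png",s);cv2.imwrite("pics/n5.png",c)
a=cv2.resize(s[240:310,205:315],None,fx=5,fy=5,interpolation=3);b=cv2.resize(c[100:190,140:270],None,fx=4,fy=4,interpolation=3)
cv2.imwrite("pics/c5.png",cv2.vconcat([cv2.resize(s[250:305,205:315],None,fx=5,fy=5,interpolation=3),cv2.resize(c[110:175,160:270],None,fx=5,fy=5,interpolation=3)]))
E
```

```text
6.2 [ 0.6532 -0.3091  0.1161] F [ 0.5 -0.2 -0.5] T [ 0.04  0.   -0.  ] grip 0.0111 58.6
TCP rel mouth, tool mm (x=insertion,y,z down): [-146.9   -0.4   -6. ] toolx yaw 169.13 tilt [ 0. -0. -1.]
```

View pics/c5.png

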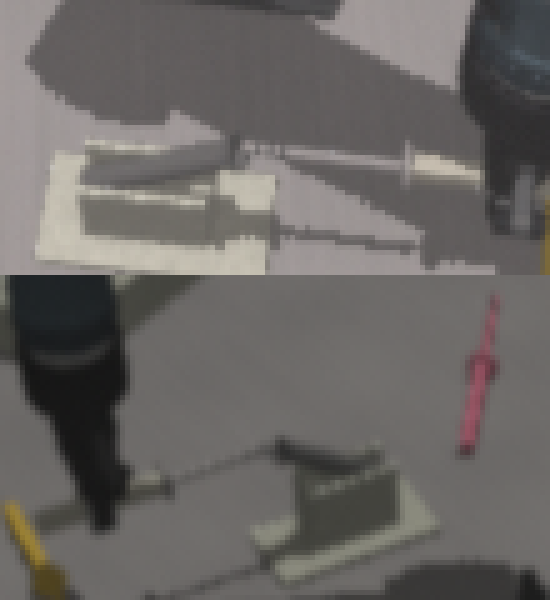

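The tip is right at the open mouth in both views (side crop (240,150), scene crop (278,448)). I enter the flare next, then raise the gripper so the probe pivots in the grip.

>>> {"op": "play_rows", "data": {"fingers": [0,0,0,0,0], "delta_pos": [[3,0.4,2],[4,0,3],[4,0,3],[0,0,0],[0,0,0]], "turn": [0,0,0,0,0]}}

```text
time_s: 6.72
tool_pos: [0.6418, -0.3068, 0.1069]
eef_rot: [-0.298, -3.126, -0.001]
ft_force: [0.2, 1.1, -0.7]
finger_gap: 0.011
gripper_force: 58.6
```

```bash
python3 st.py
```

```text
6.72 [ 0.6418 -0.3068  0.1069] F [ 0.2  1.1 -0.7] T [-0.    0.03  0.02] grip 0.011 58.6
TCP rel mouth, tool mm (x=insertion,y,z down): [-135.3   -0.2    2.9] toolx yaw 169.1 tilt [-0.001  0.001 -1.   ]
```

>>> {"op": "play_rows", "data": {"fingers": [0,0,0,0,0], "delta_pos": [[0,0,-2],[0,0,-2],[0,0,-2],[0,0,-2],[0,0,0]], "turn": [0,0,0,0,0]}}

```text
time_s: 7.13
tool_pos: [0.6434, -0.3072, 0.1157]
eef_rot: [0.298, 3.125, -0.0]
ft_force: [2.0, -0.7, -4.3]
finger_gap: 0.0109
gripper_force: 58.3
```

```bash
python3 st.py
```

```text
7.13 [ 0.6434 -0.3072  0.1157] F [ 2.  -0.7 -4.3] T [-0.14 -0.88 -0.03] grip 0.0109 58.3
TCP rel mouth, tool mm (x=insertion,y,z down): [-137.    -0.3   -5.5] toolx yaw 169.12 tilt [ 0.002 -0.    -1.   ]
```

>>> {"op": "play_rows", "data": {"fingers": [0,0,0,0,0,0], "delta_pos": [[0.3,0,-3],[0.4,0,-3],[0.4,0,-3],[0.4,0,-3],[0.5,0,-3],[0,0,0]], "turn": [0,0,0,0,0,0]}}

```text
time_s: 7.63
tool_pos: [0.6415, -0.307, 0.1317]
eef_rot: [0.298, 3.125, -0.001]
ft_force: [4.7, -1.8, -2.8]
finger_gap: 0.0107
gripper_force: 58.4
```

```bash
python3 st.py; python3 - <<'E'
from h import *
s=arm.get_image("side"); c=arm.get_image("scene")
cv2.imwrite("pics/c6.png",cv2.vconcat([cv2.resize(s[235:305,205:315],None,fx=5,fy=5,interpolation=3),cv2.resize(c[105:155,160:270],None,fx=5,fy=5,interpolation=3)]))
E
```

```text
7.63 [ 0.6415 -0.307   0.1317] F [ 4.7 -1.8 -2.8] T [-0.2  -1.32  0.01] grip 0.0107 58.4
TCP rel mouth, tool mm (x=insertion,y,z down): [-135.1   -0.5  -21.4] toolx yaw 169.12 tilt [ 0.003 -0.001 -1.   ]
```

View pics/c6.png

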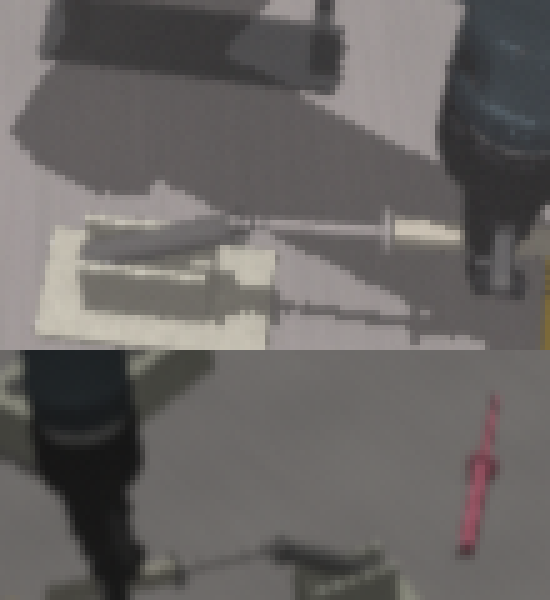

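```bash
cat > ang.py <<'E'
from h import *
o=arm.get_obs();A=R.from_rotvec(o["eef_rot"]).as_matrix();im=arm.get_image("wrist")
hsv=cv2.cvtColor(im,cv2.COLOR_BGR2HSV)
for th in range(-5,41,5):
    t=np.radians(th); f=lambda x,h:proj("wrist",o["tool_pos"]+A@[x*np.cos(t)+h*-np.sin(t)*-1*-1, 0, x*np.sin(t)-h*np.cos(t)],o)
    print(th,"handle front top",f(.05,.008),"rear",f(-.05,.008),"collar top",f(.0525,.014))
print([(r,int(im[r,250:262].mean()),int(im[r,250:262,2].mean()-im[r,250:262,0].mean())) for r in range(90,345,4)])
E
python3 ang.py
```

```text
-5 handle front top [255.9 153. ] rear [256.7 333.3] collar top [255.7 147.7]
0 handle front top [256.  152.6] rear [256.6 341.2] collar top [255.8 148.7]
5 handle front top [256.1 153. ] rear [256.6 348.9] collar top [256.  150.5]
10 handle front top [256.2 154.3] rear [256.5 356.3] collar top [256.1 153.1]
15 handle front top [256.3 156.2] rear [256.4 363.4] collar top [256.2 156.2]
20 handle front top [256.4 158.7] rear [256.3 369.8] collar top [256.3 159.8]
25 handle front top [256.5 161.6] rear [256.2 375.7] collar top [256.5 163.8]
30 handle front top [256.6 165.1] rear [256.1 380.9] collar top [256.6 168.2]
35 handle front top [256.7 168.9] rear [256.  385.2] collar top [256.7 172.8]
40 handle front top [256.8 173. ] rear [255.9 388.5] collar top [256.7 177.6]
[(90, 173, 17), (94, 173, 17), (98, 172, 17), (102, 173, 17), (106, 174, 17), (110, 174, 18), (114, 174, 17), (118, 174, 17), (122, 173, 17), (126, 174, 17), (130, 172, 17), (134, 172, 17), (138, 162, 16), (142, 177, 18), (146, 179, 19), (150, 150, 21), (154, 221, 25), (158, 223, 25), (162, 223, 24), (166, 223, 24), (170, 223, 24), (174, 223, 24), (178, 222, 25), (182, 222, 25), (186, 222, 25), (190, 222, 25), (194, 221, 26), (198, 221, 26), (202, 220, 26), (206, 217, 27), (210, 218, 28), (214, 194, 26), (218, 201, 27), (222, 170, 24), (226, 139, 23), (230, 128, 21), (234, 128, 21), (238, 127, 21), (242, 127, 21), (246, 126, 21), (250, 126, 21), (254, 125, 21), (258, 125, 21), (262, 125, 21), (266, 125, 21), (270, 124, 20), (274, 124, 21), (278, 124, 20), (282, 124, 20), (286, 124, 20), (290, 123, 20), (294, 123, 20), (298, 123, 21), (302, 123, 21), (306, 122, 20), (310, 123, 20), (314, 78, 11), (318, 33, -1), (322, 34, 0), (326, 33, 0), (330, 33, 0), (334, 33, 0), (338, 34, -1), (342, 33, -1)]
```

>>> {"op": "play_rows", "data": {"fingers": [0,0,0,0,0,0,0], "delta_pos": [[1,0,-4.5],[1,0,-4.5],[1.5,0,-4.7],[1.4,0,-4.7],[1.4,0,-4.7],[1.5,0,-4.7],[0,0,0]], "turn": [0,0,0,0,0,0,0]}}

```text
time_s: 8.37
tool_pos: [0.6332, -0.3054, 0.1594]
eef_rot: [0.298, 3.126, -0.001]
ft_force: [4.2, -0.6, -2.2]
finger_gap: 0.0109
gripper_force: 58.4
```

```bash
python3 st.py;  python3 - <<'E'
from h import *
o=arm.get_obs();A=R.from_rotvec(o["eef_rot"]).as_matrix();im=arm.get_image("wrist").astype(int)
for r in range(130,176,3): print(r,im[r,216:300:2].mean(1).astype(int))
c,Mx,e=cam("wrist",o)
for th in(0,10,20,30,40):
    t=np.radians(th);q=Mx.T@(o["tool_pos"]+A@[.0525*np.cos(t),0,.0525*np.sin(t)]-e); print(th,"collar width px",28e-3*c["fx"]/q[2],"handle w",.012*c["fx"]/q[2])
E
```

```text
8.37 [ 0.6332 -0.3054  0.1594] F [ 4.2 -0.6 -2.2] T [-0.28 -1.32 -0.  ] grip 0.0109 58.4
TCP rel mouth, tool mm (x=insertion,y,z down): [-126.6   -0.5  -49.2] toolx yaw 169.11 tilt [ 0.002 -0.001 -1.   ]
130 [178 178 178 178 176 176 176 175 175 176 176 176 176 174 175 172 173 174
 153 151 168 180 178 163 146 155 173 171 171 169 169 168 138 104 103 103
 104 103 104 103 103 103]
133 [178 178 178 177 176 176 175 175 175 176 175 175 173 173 173 172 172 174
 152 152 169 182 177 164 147 153 167 167 169 169 169 169 128 105 103 103
 103 103 105 106 106 105]
136 [175 176 176 176 174 174 175 175 175 176 176 173 174 174 173 171 170 170
 151 150 169 182 178 164 146 153 170 168 170 169 171 172 108 106 107 105
 104 104 104 103 106 104]
139 [177 177 177 176 176 176 174 174 173 173 171 172 171 173 172 173 172 173
 152 150 170 182 178 165 146 156 173 172 170 170 167 105 103 105 105 104
 102 101 102 102 103 104]
142 [174 172 172 173 174 174 175 174 173 174 168 163 155 158 156 161 164 166
 172 172 172 172 172 172 173 171 158 167 163 162 151 133 112 105 106 106
 105 106 106 105 105 103]
145 [175 174 173
[... 1541 characters left out ...]

 105 105 105 105 106 105]
172 [171 170 170 171 171 172 172 173 173 172 172 173 172 173 174 172 172 210
 218 217 218 217 216 217 216 216 199 150 106 107 107 106 106 107 106 106
 106 107 107 107 105 106]
175 [173 174 172 174 174 174 173 174 174 174 175 173 172 171 171 170 173 211
 217 217 217 217 215 217 217 216 207 122 107 107 109 108 107 106 107 106
 108 107 107 107 105 105]
0 collar width px 61.7850031877552 handle w 26.479287080466513
10 collar width px 57.588273943783264 handle w 24.68068883304997
20 collar width px 53.86334814730271 handle w 23.08429206312973
30 collar width px 50.629752843669316 handle w 21.698465504429706
40 collar width px 47.87938822434224 handle w 20.51973781043239
```

>>> {"op": "play_rows", "data": {"fingers": [0,0,0,0,0,0,0,0], "delta_pos": [[1.7,0,-4.5],[1.9,0,-4.5],[2.2,0,-4.5],[2.3,0,-4.3],[2.4,0,-4.3],[2.5,0,-4.3],[2.6,0,-4],[0,0,0]], "turn": [0,0,0,0,0,0,0,0]}}

```text
time_s: 9.08
tool_pos: [0.6171, -0.3022, 0.1896]
eef_rot: [0.298, 3.127, -0.0]
ft_force: [2.3, 0.4, -2.0]
finger_gap: 0.0109
gripper_force: 58.5
```

```bash
python3 st.py
```

```text
9.08 [ 0.6171 -0.3022  0.1896] F [ 2.3  0.4 -2. ] T [-0.12 -0.82 -0.  ] grip 0.0109 58.5
TCP rel mouth, tool mm (x=insertion,y,z down): [-110.2   -0.4  -79.6] toolx yaw 169.1 tilt [ 0. -0. -1.]
```

>>> {"op": "play_rows", "data": {"fingers": [0,0,0,0,0,0,0], "delta_pos": [[3.3,0,2.4],[3.3,0,2.4],[3.3,0,2.4],[3.3,0,2.4],[3.3,0,2.4],[3.3,0,2.4],[0,0,0]], "turn": [0,0,0,0,0,0,0]}}

```text
time_s: 9.67
tool_pos: [0.5966, -0.2982, 0.173]
eef_rot: [-0.298, -3.125, -0.001]
ft_force: [1.2, -1.3, -4.0]
finger_gap: 0.011
gripper_force: 58.5
```

```bash
python3 st.py
```

```text
9.67 [ 0.5966 -0.2982  0.173 ] F [ 1.2 -1.3 -4. ] T [-0.27 -0.61  0.  ] grip 0.011 58.5
TCP rel mouth, tool mm (x=insertion,y,z down): [-89.1  -0.3 -63.3] toolx yaw 169.11 tilt [-0.003  0.001 -1.   ]
```

>>> {"op": "play_rows", "data": {"fingers": [0,0,0,0,0,0,0,0], "delta_pos": [[3.3,0,2.4],[3.3,0,2.4],[3.3,0,2.4],[3.3,0,2.4],[3.3,0,2.4],[3.3,0,2.4],[3.3,0,2.4],[0,0,0]], "turn": [0,0,0,0,0,0,0,0]}}

```text
time_s: 10.33
tool_pos: [0.574, -0.2938, 0.1565]
eef_rot: [-0.298, -3.125, -0.001]
ft_force: [0.1, -1.7, -3.3]
finger_gap: 0.0108
gripper_force: 58.6
```

```bash
python3 st.py
```

```text
10.33 [ 0.574  -0.2938  0.1565] F [ 0.1 -1.7 -3.3] T [-0.44 -0.27  0.14] grip 0.0108 58.6
TCP rel mouth, tool mm (x=insertion,y,z down): [-66.1  -0.3 -46.7] toolx yaw 169.1 tilt [-0.002  0.001 -1.   ]
```

>>> {"op": "play_rows", "data": {"fingers": [0,0,0,0,0,0], "delta_pos": [[3.3,-0.5,2.4],[3.3,0,2.4],[3.3,0,2.4],[3.3,0,2.4],[3.3,0,2.4],[0,0,0]], "turn": [0,0,0,0,0,0]}}

```text
time_s: 10.83
tool_pos: [0.5579, -0.2911, 0.1445]
eef_rot: [-0.298, -3.126, -0.001]
ft_force: [-0.6, 0.3, -2.0]
finger_gap: 0.0107
gripper_force: 58.7
```

```bash
python3 st.py
```

```text
10.83 [ 0.5579 -0.2911  0.1445] F [-0.6  0.3 -2. ] T [-0.27 -0.07  0.08] grip 0.0107 58.7
TCP rel mouth, tool mm (x=insertion,y,z down): [-49.8  -0.7 -34.6] toolx yaw 169.1 tilt [-0.002  0.001 -1.   ]
```

>>> {"op": "play_rows", "data": {"fingers": [0,0,0,0,0], "delta_pos": [[1.3,0,0.9],[1.3,0,0.9],[0.9,0,0.6],[0,0,0],[0,0,0]], "turn": [0,0,0,0,0]}}

```text
time_s: 11.25
tool_pos: [0.5555, -0.2907, 0.1428]
eef_rot: [-0.298, -3.127, -0.0]
ft_force: [-0.4, -0.3, -2.3]
finger_gap: 0.011
gripper_force: 58.7
```

```bash
python3 st.py
```

```text
11.25 [ 0.5555 -0.2907  0.1428] F [-0.4 -0.3 -2.3] T [-0.15 -0.06  0.07] grip 0.011 58.7
TCP rel mouth, tool mm (x=insertion,y,z down): [-47.5  -0.8 -32.8] toolx yaw 169.11 tilt [-0.  0. -1.]
```

>>> {"op": "play_rows", "data": {"fingers": [0,0,0,0], "delta_pos": [[1,0,0.7],[1,0,0.7],[0,0,0],[0,0,0]], "turn": [0,0,0,0]}}

```text
time_s: 11.58
tool_pos: [0.5536, -0.2904, 0.1414]
eef_rot: [-0.298, -3.127, -0.0]
ft_force: [0.3, -0.2, -1.7]
finger_gap: 0.0109
gripper_force: 58.8
```

```bash
python3 st.py
```

```text
11.58 [ 0.5536 -0.2904  0.1414] F [ 0.3 -0.2 -1.7] T [-0.15 -0.04  0.07] grip 0.0109 58.8
TCP rel mouth, tool mm (x=insertion,y,z down): [-45.5  -0.8 -31.4] toolx yaw 169.11 tilt [-0.  0. -1.]
```

>>> {"op": "play_rows", "data": {"fingers": [0,0,0,0], "delta_pos": [[0.8,0,0.6],[0.8,0,0.6],[0,0,0],[0,0,0]], "turn": [0,0,0,0]}}

```text
time_s: 11.92
tool_pos: [0.552, -0.2901, 0.1402]
eef_rot: [-0.298, -3.127, -0.0]
ft_force: [-0.2, 0.2, -1.2]
finger_gap: 0.0108
gripper_force: 58.8
```

```bash
python3 st.py
```

```text
11.92 [ 0.552  -0.2901  0.1402] F [-0.2  0.2 -1.2] T [-0.12 -0.06  0.06] grip 0.0108 58.8
TCP rel mouth, tool mm (x=insertion,y,z down): [-43.9  -0.8 -30.2] toolx yaw 169.11 tilt [-0.  0. -1.]
```

>>> {"op": "play_rows", "data": {"fingers": [0,0,0,0], "delta_pos": [[0.8,0,0.6],[0.8,0,0.6],[0,0,0],[0,0,0]], "turn": [0,0,0,0]}}

```text
time_s: 12.25
tool_pos: [0.5513, -0.29, 0.1397]
eef_rot: [0.298, 3.126, -0.0]
ft_force: [2.8, -0.2, 1.4]
finger_gap: 0.0109
gripper_force: 59.0
```

```bash
python3 st.py
```

```text
12.25 [ 0.5513 -0.29    0.1397] F [ 2.8 -0.2  1.4] T [-0.07 -0.49  0.06] grip 0.0109 59.0
TCP rel mouth, tool mm (x=insertion,y,z down): [-43.3  -0.9 -29.6] toolx yaw 169.12 tilt [ 0.002 -0.    -1.   ]
```

>>> {"op": "play_rows", "data": {"fingers": [0,0,0,0,0,0], "delta_pos": [[0.8,0,0.6],[0.8,0,0.5],[0,0,0],[0,0,0],[0,0,0],[0,0,0]], "turn": [0,0,0,0,0,0]}}

```text
time_s: 12.75
tool_pos: [0.5512, -0.2901, 0.1396]
eef_rot: [0.297, 3.122, -0.001]
ft_force: [5.1, 0.9, 5.7]
finger_gap: 0.0107
gripper_force: 59.6
```

```bash
python3 st.py; python3 - <<'E'
from h import *
o=arm.get_obs();im=arm.get_image("wrist")
cv2.imwrite("pics/w9.png",im)
M=np.array([.509,-.281,.11]);A=R.from_rotvec(o["eef_rot"]).as_matrix()
t=np.radians(35);ax=A@[-np.cos(t),0,-np.sin(t)];n=A@[-np.sin(t)*-1,0,-np.cos(t)]
# predicted top-edge rows of rim(11.5), collar front/back(14)
for k,d,h in(("rim",0,.0115),("collar front",0,.014),("collar back",.005,.014),("handle top",.005,.008)): print(k,proj("wrist",M+ax*d+n*h,o))
print([(r,int(im[r,252:260].mean())) for r in range(100,215,2)])
E
```

```text
12.75 [ 0.5512 -0.2901  0.1396] F [5.1 0.9 5.7] T [ 0.07 -0.9  -0.04] grip 0.0107 59.6
TCP rel mouth, tool mm (x=insertion,y,z down): [-43.3  -1.  -29.4] toolx yaw 169.13 tilt [ 0.005 -0.001 -1.   ]
rim [258.5 144.6]
collar front [258.5 142.3]
collar back [258.5 151. ]
handle top [258.5 156.1]
[(100, 128), (102, 128), (104, 128), (106, 128), (108, 128), (110, 127), (112, 128), (114, 128), (116, 128), (118, 128), (120, 128), (122, 128), (124, 128), (126, 128), (128, 128), (130, 128), (132, 127), (134, 126), (136, 126), (138, 125), (140, 124), (142, 124), (144, 123), (146, 119), (148, 166), (150, 171), (152, 170), (154, 176), (156, 133), (158, 125), (160, 126), (162, 192), (164, 208), (166, 208), (168, 208), (170, 208), (172, 208), (174, 208), (176, 209), (178, 209), (180, 209), (182, 209), (184, 210), (186, 210), (188, 210), (190, 210), (192, 210), (194, 210), (196, 210), (198, 210), (200, 210), (202, 211), (204, 211), (206, 211), (208, 211), (210, 211), (212, 211), (214, 211)]
```

The collar stopped on the rim: 7.7 N, no further motion, and the tube abuts the collar at wrist row 147. Now I draw it out.

>>> {"op": "play_rows", "data": {"fingers": [0,0,0,0,0,0,0,0], "delta_pos": [[-2,0,-1.4],[-4,0,-2.8],[-5.7,0,-4],[-5.7,0,-4],[-5.7,0,-4],[-5.7,0,-4],[-5.7,0,-4],[-5.7,0,-4]], "turn": [0,0,0,0,0,0,0,0]}}

```text
time_s: 13.47
tool_pos: [0.5882, -0.2968, 0.1657]
eef_rot: [-0.298, -3.125, -0.002]
ft_force: [-0.0, 0.7, -1.1]
finger_gap: 0.0106
gripper_force: 58.7
```

>>> {"op": "play_rows", "data": {"fingers": [0,0,0,0,0,0,0], "delta_pos": [[-5.7,0,-4],[-5.7,0,-4],[-5.7,0,-4],[-5.7,0,-4],[-4,0,-2.8],[0,0,0],[0,0,0]], "turn": [0,0,0,0,0,0,0]}}

```text
time_s: 14.05
tool_pos: [0.6147, -0.3021, 0.1846]
eef_rot: [-0.298, -3.127, -0.001]
ft_force: [-0.1, 0.1, -1.7]
finger_gap: 0.0109
gripper_force: 58.7
```

```bash
python3 st.py
```

```text
14.05 [ 0.6147 -0.3021  0.1846] F [-0.1  0.1 -1.7] T [ 0.03 -0.    0.02] grip 0.0109 58.7
TCP rel mouth, tool mm (x=insertion,y,z down): [-107.7   -0.7  -74.7] toolx yaw 169.11 tilt [-0.001  0.    -1.   ]
```

>>> {"op": "play_rows", "data": {"fingers": [0,0,0,0,0,0,0,0], "delta_pos": [[-3.4,0,4.7],[-3.1,0,4.7],[-2.9,0,4.8],[-2.8,0,5],[-2.6,0,5.1],[-2.5,0,5.2],[0,0,0],[0,0,0]], "turn": [0,0,0,0,0,0,0,0]}}

```text
time_s: 14.72
tool_pos: [0.6314, -0.3052, 0.1546]
eef_rot: [-0.298, -3.126, -0.001]
ft_force: [-1.6, 0.5, 1.5]
finger_gap: 0.0106
gripper_force: 58.4
```

```bash
python3 st.py
```

```text
14.72 [ 0.6314 -0.3052  0.1546] F [-1.6  0.5  1.5] T [ 0.06  0.44 -0.02] grip 0.0106 58.4
TCP rel mouth, tool mm (x=insertion,y,z down): [-124.7   -0.6  -44.8] toolx yaw 169.12 tilt [-0.001  0.001 -1.   ]
```

>>> {"op": "play_rows", "data": {"fingers": [0,0,0,0,0,0,0,0], "delta_pos": [[-2.1,0,5.3],[-1.9,0,5.4],[-1.8,0,5.4],[-1.5,0,5.5],[-1.3,0,5.5],[-1.1,0,5.6],[0,0,0],[0,0,0]], "turn": [0,0,0,0,0,0,0,0]}}

```text
time_s: 15.38
tool_pos: [0.6411, -0.3071, 0.1221]
eef_rot: [-0.298, -3.127, -0.001]
ft_force: [-0.3, -0.2, 0.3]
finger_gap: 0.0109
gripper_force: 58.4
```

```bash
python3 st.py
```

```text
15.38 [ 0.6411 -0.3071  0.1221] F [-0.3 -0.2  0.3] T [0.03 0.33 0.  ] grip 0.0109 58.4
TCP rel mouth, tool mm (x=insertion,y,z down): [-134.7   -0.7  -12.2] toolx yaw 169.12 tilt [-0.001  0.001 -1.   ]
```

```bash
cat > lv.py <<'E'
from h import *
import sys
def feat(im):
    g=im.astype(int)
    h=g[150:200]; w=[(np.where(g[r,225:290].min(1)>0.93*g[r,250:262].mean())[0]) for r in (175,190)]
    hs=[np.ptp(np.where(np.abs(g[r,235:280].mean(1)-g[r,253:258].mean())<12)[0])+1 for r in (170,180,190)]
    col=[int(g[r,252:260].mean()) for r in range(126,170)]
    k=[126+i for i in range(43) if abs(col[i+1]-col[i])>12]
    return "handle width",hs,"edges rows",k
for f in("w3","w9"): print(f,feat(cv2.imread(f"pics/{f}.png")))
o=arm.get_obs();im=arm.get_image("wrist");cv2.imwrite(f"pics/{sys.argv[1]}.png",im);print("now",feat(im))
A=R.from_rotvec(o["eef_rot"]).as_matrix()
s=arm.get_image("side");cv2.imwrite(f"pics/{sys.argv[1]}s.png",s)
n=arm.get_image("scene");cv2.imwrite(f"pics/{sys.argv[1]}n.png",n)
for th in(-10,0,10,20): 
    t=np.radians(th); p=lambda x:o["tool_pos"]+A@[x*np.cos(t),0,x*np.sin(t)]
    print(th,"side collar",proj("side",p(.052)),"tip",proj("side",p(.142)),"scene collar",proj("scene",p(.052)),"tip",proj("scene",p(.142)))
E
python3 lv.py w10; python3 - <<'E'
import cv2,numpy as np
s=cv2.imread("pics/w10s.png").astype(int).mean(2).astype(int)
for c in range(255,295,3): print(c,s[255:290,c])
E
```

```text
w3 ('handle width', [np.int64(25), np.int64(25), np.int64(25)], 'edges rows', [])
w9 ('handle width', [np.int64(17), np.int64(17), np.int64(17)], 'edges rows', [146, 147, 155, 160, 161, 162])
now ('handle width', [np.int64(19), np.int64(18), np.int64(16)], 'edges rows', [141, 143, 152, 154])
-10 side collar [283.2 279.9] tip [251.  273.4] scene collar [194.1 146.8] tip [215.3 136.4]
0 side collar [282.6 281.3] tip [250.2 277.3] scene collar [194.5 148.5] tip [216.3 141.3]
10 side collar [282.7 282.7] tip [251.  281.3] scene collar [194.6 150.4] tip [216.3 146.4]
20 side collar [283.3 284.2] tip [253.2 285.1] scene collar [194.3 152.3] tip [215.2 151.6]
255 [ 92  93  93  93  94  93  93  93  93  92  91  92  92  93  93  92  92  93
  92  93  94  92  93  93 102 138 124 121 144 159 177 184 184 184 186]
258 [ 93  92  91  93  91  92  91  91  92  91  91  92  93  92  92  93  93  92
  94  94  93  93  92  92  90 112 111 112 142 149 180 184 182 182 181]
261 [ 93  94  94  92  93  93  93  94  93  93  93  94  93  93  93  93  94  94
  93  95  94  94  93  94  98 126 145 121 141 151 152 148 149 153 152
[... 918 characters left out ...]
46 112  96  93  93  94  92  92  92  91  91
  93  91  91  90  96 120 137 149 157 160 152 137 125 113 101  92  91]
285 [155 153 153 154 154 154 154 153 150 116  96  93  92  91  91  92  91  92
  92  91  93  93  92  92 102 155 182 190 187 137 110  97  92  91  91]
288 [152 151 153 153 153 153 153 154 153 153 145 110  93  92  93  92  93  93
  93  92  92  91  94  93  94 116 174 189 187 137 110  98  92  91  92]
291 [153 153 153 151 148 147 147 147 146 147 147 144 109  93  93  93  92  92
  91  92  91  92  92  92  93  96 125 178 188 151 117 102  94  92  91]
294 [ 55  52  50  49  48  49  49  47  48  46  46  48  48  49  51  58  70  86
  91  92  92  92  92  92  92  94 106 129 177 168 128 108  97  93  93]
```

>>> {"op": "play_rows", "data": {"fingers": [0,0,0,0,0,0], "delta_pos": [[-0.9,0,5.5],[-0.6,0,5.5],[-0.2,0,5.5],[0,0,1.5],[0,0,0],[0,0,0]], "turn": [0,0,0,0,0,0]}}

```text
time_s: 16.03
tool_pos: [0.6429, -0.3076, 0.1045]
eef_rot: [-0.298, -3.127, -0.0]
ft_force: [-0.8, -0.4, 2.4]
finger_gap: 0.0111
gripper_force: 58.6
```

```bash
python3 st.py; python3 lv.py w11|tail -4; python3 - <<'E'
import cv2,numpy as np
s=cv2.imread("pics/w11s.png").astype(float).mean(2)
for c in range(255,297,3):
    q=np.clip(s[274:298,c]-100,0,None); print(c,(274+(q*np.arange(24)).sum()/q.sum()).round(1),s[274:298,c].astype(int))
E
```

```text
16.03 [ 0.6429 -0.3076  0.1045] F [-0.8 -0.4  2.4] T [0.05 0.24 0.02] grip 0.0111 58.6
TCP rel mouth, tool mm (x=insertion,y,z down): [-136.5   -0.8    5.4] toolx yaw 169.11 tilt [-0.  0. -1.]
-10 side collar [283.4 282.8] tip [251.7 276.4] scene collar [194.1 150.4] tip [215.2 140.2]
0 side collar [282.9 284.1] tip [250.9 280.2] scene collar [194.5 152.2] tip [216.2 144.9]
10 side collar [282.9 285.5] tip [251.6 284. ] scene collar [194.6 154. ] tip [216.2 150. ]
20 side collar [283.5 286.9] tip [253.8 287.8] scene collar [194.3 155.9] tip [215.1 155.1]
255 287.7 [ 92  93  92  90  91  99 141 134 131 145 159 176 183 183 183 184 188 181
 133 109 108 107 115 160]
258 287.7 [ 94  93  92  93  93  94 105 116 110 141 149 180 184 181 181 180 179 176
 131 109 106 105 105 111]
261 287.6 [ 94  92  93  93  92  94 106 147 140 136 148 151 148 149 152 151 152 152
 150 146 140 108  93  99]
264 288.9 [ 90  91  91  91  91  92  99 138 146 112 107 140 148 149 150 149 149 150
 150 149 149 141 108 108]
267 289.3 [ 93  92  92  93  91  91  95 119 153 128  99  98 135 148 150 150 149 149
 149 149 149 146 110
[... 286 characters left out ...]
  90  90  91  98 134
 148 150 149 150 147 111]
279 291.1 [ 94  93  92  93  92  92  91  91  98 142 146 109  92  90  90  89  91  96
 132 146 147 148 144 113]
282 290.0 [ 91  90  91  91  91  91 101 107 110 134 147 135 124 118 110  95  91  90
  92 105 139 147 149 146]
285 286.5 [ 92  92  92  91  91  92  93 104 159 176 183 177 131 108  96  91  92  90
  92  92  93 106 139 142]
288 284.3 [ 92  92  91  91  92  92  92  94 113 170 184 182 137 110  98  91  91  91
  91  90  91  92  94  98]
291 285.0 [ 91  93  91  92  91  91  92  91  95 125 172 184 166 127 105  95  91  92
  92  92  92  91  92  92]
294 285.7 [ 70  85  90  91  92  91  92  91  94 102 125 169 182 134 108  98  94  93
  94  93  94  93  93  93]
```

Level again: side-view slope 0.133 against 0.122 predicted for level. Now I draw the tip out along the axis and lift.

>>> {"op": "play_rows", "data": {"fingers": [0,0,0,0,0,0,0,0], "delta_pos": [[-2.5,0,-1.8],[-3,0,-2.1],[-3,0,-2.1],[-1.5,0,-2],[0,0,-8],[0,0,-20],[0,0,-25],[0,0,-25]], "turn": [0,0,0,0,0,0,0,0]}}

```text
time_s: 16.85
tool_pos: [0.6523, -0.3092, 0.1915]
eef_rot: [-0.298, -3.126, -0.001]
ft_force: [0.3, -0.3, -0.8]
finger_gap: 0.0107
gripper_force: 58.4
```

>>> {"op": "play_rows", "data": {"fingers": [0,0,0,0], "delta_pos": [[0,0,-15],[0,0,-5],[0,0,0],[0,0,0]], "turn": [0,0,0,0]}}

```text
time_s: 17.18
tool_pos: [0.6528, -0.3095, 0.2103]
eef_rot: [-0.298, -3.127, -0.0]
ft_force: [0.0, 0.6, -2.4]
finger_gap: 0.0109
gripper_force: 58.4
```

```bash
python3 st.py; python3 - <<'E'
from h import *
o=arm.get_obs();A=R.from_rotvec(o["eef_rot"]).as_matrix()
s=np.array([np.cos(np.radians(169.1)),np.sin(np.radians(169.1)),0])
p=np.array([.4525,.2715,.106])-.1424*s; print(p,(A.T@(p-o["tool_pos"])*1000).round(1))
E
```

```text
17.18 [ 0.6528 -0.3095  0.2103] F [ 0.   0.6 -2.4] T [ 0.06 -0.01  0.01] grip 0.0109 58.4
TCP rel mouth, tool mm (x=insertion,y,z down): [-146.5   -0.8 -100.3] toolx yaw 169.11 tilt [-0.  0. -1.]
[0.59233092 0.24457281 0.106     ] [163.9 532.6 104.5]
```

>>> {"op": "play_rows", "data": {"fingers": [0,0,0,0,0,0,0,0], "delta_pos": [[4,10,0],[7,20,0],[9,30,0],[9,30,0],[9,30,0],[9,30,0],[9,30,0],[9,30,0]], "turn": [0,0,0,0,0,0,0,0]}}

```text
time_s: 17.85
tool_pos: [0.627, -0.0893, 0.2086]
eef_rot: [-0.298, -3.124, -0.001]
ft_force: [0.6, 0.3, -0.6]
finger_gap: 0.0103
gripper_force: 58.5
```

>>> {"op": "play_rows", "data": {"fingers": [0,0,0,0,0,0,0,0], "delta_pos": [[9,30,0],[9,30,0],[9,30,0],[9,30,0],[9,30,0],[9,30,0],[9,30,0],[9,30,0]], "turn": [0,0,0,0,0,0,0,0]}}

```text
time_s: 18.52
tool_pos: [0.6016, 0.1596, 0.2087]
eef_rot: [-0.298, -3.124, 0.001]
ft_force: [0.5, 0.5, -1.5]
finger_gap: 0.011
gripper_force: 58.5
```

>>> {"op": "play_rows", "data": {"fingers": [0,0,0,0,0,0,0,0], "delta_pos": [[9,30,0],[9,30,0],[6,20,0],[2,2.5,0],[0,0,0],[0,0,0],[0,0,0],[0,0,0]], "turn": [0,0,0,0,0,0,0,0]}}

```text
time_s: 19.18
tool_pos: [0.5934, 0.2428, 0.2105]
eef_rot: [-0.301, -3.127, 0.001]
ft_force: [0.3, -0.1, -1.3]
finger_gap: 0.0109
gripper_force: 58.5
```

```bash
python3 st.py; python3 - <<'E'
from h import *
o=arm.get_obs();A=R.from_rotvec(o["eef_rot"]).as_matrix()
s=np.array([np.cos(np.radians(169.1)),np.sin(np.radians(169.1)),0])
p=np.array([.4525,.2715,.106])-.1424*s; print(p,(A.T@(p-o["tool_pos"])*1000).round(1))
E
```

```text
19.18 [0.5934 0.2428 0.2105] F [ 0.3 -0.1 -1.3] T [-0.   -0.02  0.02] grip 0.0109 58.5
TCP rel mouth, tool mm (x=insertion,y,z down): [  17.   530.2 -100.7] toolx yaw 169.01 tilt [-0.001 -0.    -1.   ]
[0.59233092 0.24457281 0.106     ] [  1.3   1.6 104.5]
```

>>> {"op": "play_rows", "data": {"fingers": [0,0,0,0,0,0,0,0], "delta_pos": [[1.3,1.6,10],[0,0,20],[0,0,25],[0,0,25],[0,0,15],[0,0,7],[0,0,2],[0,0,0]], "turn": [0,0,0,0,0,0,0,0]}}

```text
time_s: 19.85
tool_pos: [0.5922, 0.2457, 0.1065]
eef_rot: [-0.299, -3.127, 0.0]
ft_force: [0.4, 1.2, -1.5]
finger_gap: 0.0111
gripper_force: 58.5
```

>>> {"op": "play_rows", "data": {"fingers": [0,0,0,0,0,0,0,0], "delta_pos": [[0,0,0],[0,0,0],[0,0,0],[0,0,0],[0,0,0],[0,0,0],[0,0,0],[0,0,0]], "turn": [0,0,0,0,0,0,0,0]}}

```text
time_s: 20.52
tool_pos: [0.5923, 0.2461, 0.1069]
eef_rot: [0.298, 3.127, 0.0]
ft_force: [0.0, -0.7, 0.0]
finger_gap: 0.0108
gripper_force: 58.5
```

```bash
python3 st.py; python3 - <<'E'
from h import *
o=arm.get_obs();A=R.from_rotvec(o["eef_rot"]).as_matrix()
for n in("side","scene"):
    im=arm.get_image(n); cv2.imwrite(f"pics/f_{n}.png",im); ref=cv2.imread(f"pics/{n}0.png")
    for th in(-6,0,6):
        t=np.radians(th); p=lambda x:o["tool_pos"]+A@[x*np.cos(t),0,x*np.sin(t)]
        print(n,th,"rear",proj(n,p(-.053)),"collar",proj(n,p(.052)),"tip",proj(n,p(.142)))
    a=proj(n,o["tool_pos"]+A@[.142,0,0]); b=proj(n,o["tool_pos"]+A@[.06,0,0])
    g=im.astype(int).mean(2).astype(int); d=np.abs(im.astype(int)-ref).sum(2)
    x0,x1=sorted((int(a[0]),int(b[0])));y=int((a[1]+b[1])/2)
    for c in range(x0-10,x1+3,2): print(c,y-10,d[y-10:y+12,c])
E
```

```text
20.52 [0.5923 0.2461 0.1069] F [ 0.  -0.7  0. ] T [ 0.05 -0.04  0.02] grip 0.0108 58.5
TCP rel mouth, tool mm (x=insertion,y,z down): [ 17.7 533.3   3.2] toolx yaw 169.12 tilt [ 0.  0. -1.]
side -6 rear [279.8 150.5] collar [252.4 145.9] tip [228.8 141.9]
side 0 rear [280.  149.4] collar [252.3 146.9] tip [228.8 144.8]
side 6 rear [280.  148.3] collar [252.4 148. ] tip [229.2 147.6]
218 135 [163 165 161 165 133  52  21  15  13  15  15  15  17  12  18  15  13  15
  14  14  13  14]
220 135 [160 161 130  59  23  15  15  15  15  13  13  12  12  15  17  12  12  15
  16  18  12  14]
222 135 [136  53  20  10  19  17  18  11  14  18  11  18  17  13  16  17  14  13
  15  18  15  14]
224 135 [41 14 13 17 14 15  9 14 11 20 17 17 16 19 13 15 15 13 12 11 14 12]
226 135 [17 17 14 16 13 11 17 13 13  9 15 11 15 17 14 13 14 18 15 12 14 15]
228 135 [12 15 13 17 14 13 13 12 12 13 23  3 17 17 12 17 18 14 15 12 19 10]
230 135 [15 14 16 17 14 12 14 16  7 21 26 59  6 11 13 15 17 18 12 15 16  7]
232 135 [ 14  13  17  21  12  15  12  12  17   7  46 102  13  12   9  13  13  14
  15  11  14  13]
234 135 [ 15  
[... 1973 characters left out ...]
 7  11]
313 218 [153 154 153 156 154 141  89  25   9  13  13   6  31  17   9  14  12   4
   5  14  20  26]
315 218 [151 154 155 157 154 153 131  56   5   2  13  24  13   6   9   7   9  11
  23  23  25  25]
317 218 [153 154 153 154 157 156 150 120  66  28  29  20   0   3   9  16  23  26
  27  27  26  26]
319 218 [152 153 154 153 157 157 151 122  69  56  46  13   2  15  24  26  28  28
  27  25  31  27]
321 218 [153 153 151 156 155 154 135  86  85 120 113  52   3   9  18  25  25  28
  29  26  25  26]
323 218 [149 151 155 154 153 140 121 109 133 153 152 115  47   3  12  17  24  24
  27  29  28  27]
325 218 [153 153 154 151 130  75  59 105 145 157 154 152 120  63  16   6  16  23
  26  26  26  28]
```

```bash
python3 -c "
from plant import arm
o=arm.get_obs(); print(o['time_s'],o['qvel'].round(3),o['gripper_force']); print(arm.job_done())"
```

```text
20.6167 [ 0.001  0.     0.     0.001  0.    -0.002] 58.54656457901001
the job is handed in; nothing more can be done
None
```

I pushed the probe into the open tube until its collar stopped on the rim at about 8 N, drew it fully out, and handed the job in at 20.6 s. At hand-in the gripper held it still and level, with its tip over the card's centre about 10 cm up by my measurements; the judge's verdict was not shown to me.

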